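# Lock the lacquer pot onto the banding turntable

### The job

Pick up the small lacquered pot by the wooden bar on its top, push its steel bayonet foot down into the spindle socket of the turntable until the lugs have gone in, and twist it a quarter turn clockwise (seen from above) until it locks, then let go of it. The spindle has stopped at an unknown angle within some 45 degrees of the turntable's own direction, so feel for the slots gently: do not force the foot (stay under about 30 N), and leave the things around it where they are.

Things in the scene. Friction and masses are not known exactly. Their poses are not given: they have to be found in the camera images.
- mount: Lacquered pot on its bayonet foot, one rigid piece, 0.3 kg, upright on the slab. Origin: centre of the foot's underside, z up. Heights above it: steel foot 0-24.5 mm, 36 mm across, 2 mm chamfer; two lugs on its own +x and -x sides at 4-12 mm, 10 mm wide, reaching 26 mm from the axis; flange 24.5-30.5 mm, 60 mm across; teal pot 30.5-80.5 mm, 52 mm across. Half a turn about z changes nothing.
- grip_bar (a point): Where to grip the pot: on its axis, 102 mm above its origin, in the wooden bar on its top. The bar runs along the pot's own y, square to the line of the lugs: 52 mm long, 16 mm thick (along x), 80.5 to 112.5 mm above the origin. Axes as the pot's.
- turntable: Banding turntable, heavy, fixed: round grey housing 176 mm across, steel wheel, and in its middle a dark round spindle socket 74 mm across, mouth up. A black control block sticks out on its own -x side. Origin: centre of the underside, z up, x away from the block. It stands left or right, the slab on the other side.
- socket_mouth (a point): Centre of the socket's mouth, level with its collar's top, 100 mm above the table; axes as the turntable's. Round hole, 39 mm, with two facing slots, 12 mm wide, reaching 29 mm from the axis. The slots lie along the turntable's x, give or take up to 0.8 rad: the spindle's angle is not reported; see the notches from above or feel for them. With lugs on the collar the foot is 4 mm deep.
- pushed_foot (a point): Where the foot's underside is at the end of the push: on the axis, 24.5 mm below the mouth, flange on the collar. A sprung floor pushes up from 10 mm depth on (3.5 N there, 0.5 N more per mm): the pot's weight does not press it in. From 21 mm on, the lugs are below the 9 mm collar and free to twist, clockwise seen from above only, 90 degrees to a stop. The spindle's brake slips at 2.5 N m.
- locked_foot (a point): Where the foot's underside rests when locked: on the axis, 17 mm below the mouth. Let go at the twist's stop (within about 4 degrees), the spring lifts the lugs into 4 mm deep pockets and holds the pot there. Let go before that, it stays near 21 mm, or at 10 mm in the slots, not locked. Axes as the turntable's.
- slab: Black square work slab, 180 x 180 x 22 mm, fixed, on which the pot stands. Origin: centre of the underside.
- bangle: Red ring lying on the slab beside the pot, 60 mm across, 9 mm high; bystander. Origin: centre of the underside.
- gourd: Small teal gourd, 52 mm across, 85 mm tall, standing between slab and turntable; bystander. Origin: underside.
- ring: Dark steel ring lying on the table, 68 mm across, 10 mm high; bystander. Origin: underside.
- tube_teal: Plain open teal tube with no foot, 54 mm across, 105 mm tall; bystander. Origin: underside.
- tube_tan: Plain open tan tube, 58 mm across, 95 mm tall; bystander. Origin: underside.
- bowl: White bowl, 100 mm across, 50 mm high; bystander. Origin: underside.
- jar: Amber jar with dark lid, 60 mm across, 75 mm high; bystander. Origin: underside.
Not all that is in view belongs to the job. What is meant by the turntable is not purple, and is the smaller of those in its own colour.

How it is judged:
By the outcome, as a careful person would: the job done as asked, in the order asked, and still so for the second after the job is handed in, with the robot touching nothing.
It also fails if it takes over 72 s, if anything falls off the work surface, if the arm or the gripper's body presses on something with over 40 N, if the wrist force passes 120 N, or if a joint passes its speed limit or range.

### The arm

A 7-joint arm with a two-finger parallel gripper is mounted at the origin on the work surface. World frame = base frame: x ahead of the robot, y to its left, z up, the work surface at z = 0. Lengths are in mm, angles in rad, forces in N, time in s.
With the tool pointing down it reaches from about 400 to 850 mm from the base axis. Payload 10.4 kg.
Tool frame: the origin (TCP) lies at the very end of the fingers, on their centre line; the grasp point (between the pads) lies robot.grip_point_offset behind it (robot.grip_point_offset is the distance from the TCP to the grasp point, in mm); z points along the fingers, y is the line along which they close (so a half turn about z gives the same grasp; the last joint's range is limited). The gripper opens to 87 mm and grips with 3 to 60 N. Pads are 19 mm wide; open, the fingers measure 117 mm over their backs; the gripper's body (75 mm by 190 mm) begins 51 mm behind the grasp point.
Start: joints at [1.287, 0.332, -0.065, 1.46, 0.022, 1.35, -0.088], TCP at [161.18, -603.882, 222.576] pointing down, gripper open.
Joint ranges: [-2.6, 2.6], [-0.5, 2.12], [-1.47, 1.34], [0.16, 2.42], [-1.27, 4.41], [0.06, 2.06], [-2.6, 2.6]. Speed limits (rad/s): [2.22, 2.22, 2.79, 2.79, 3.14, 3.14, 3.14].

### API

Orientations are given as a 3x3 rotation matrix whose columns are the frame's x, y, z axes.
In Python, from workcell import readout, optics, robot gives the robot as it stands. The module is installed in compiled form; this text tells all that it offers.
- The arm moves only by the tool arm_command, never from a script. Its argument "rows" is a list of rows, each a list of 5 numbers: the shift along the tool's x, y, z in mm, then the turn about the tool's z in rad, then the opening, from -1 (shut) to 1 (fully open). A call has 1 to 12 rows; each row is the pose to reach, as a shift and turn from the pose commanded when the call began, along the tool's axes at that moment; what a row does not reach only later rows make up. A row lasts 1/8 s, in which the tool goes at most 62.5 mm and 10.7 degrees, less where a joint would pass 70% of its speed; a pose out of reach is approached as far as the arm can. A call with a gripper value outside its range is refused whole. The fingers move at their own pace and stop on an object; the grip force is fixed at half the most. Time passes only in rows, so rows that repeat a pose let the fingers close. It gives the time, the measured TCP pose, the force, the opening and the grip force at its end, in the units of the state.
- readout.state(): the state, without advancing time (a new reading comes with each control period).
- optics.read_camera(name): name is "scene" or "side" or "wrist"; returns a dict with "frame" (480x640x3 uint8, red, green, blue), "K" (3x3 intrinsics, pixels), "T" (4x4, takes a point from camera to world coordinates). Camera axes: x right, y up, looking along -z (the intrinsics and any distortion apply to the point x, -y, -z); pixel columns grow to the right and rows downward; lengths in mm; the calibration is good to about 2 mm. A picture is of the moment at which its call begins. There is no depth.
- robot.close_job(): hands the job in; it is judged then, once.
The state is a dict: "time": time; "qpos": joint angles; "joint_velocities": joint speeds; "joint_torque": joint torques, N m; "tool_pos": TCP position; "orientation": TCP orientation; "force": force on the tool from outside, world axes, zero at the start; "torque": the same for the moment, N m; "gripper_width": opening from 0.0 (shut) to 1.0 (fully open); "grip_force": force on a finger pad.
Only numpy, scipy, OpenCV 4.12 (cv2) and the standard library are available. Lean on these libraries where they do the work, as an engineer would, in place of code of your own. Each camera call takes 0.05 s, during which the arm holds its last target. There are 200 camera calls.

## Working session

There is one attempt and no reset: what is moved stays moved. The work goes in short steps, Python scripts to look and compute and a tool call to move; the robot and the scene stay as the last step left them, time stands still between calls to the robot, and variables do not carry over. Pictures are saved under pics/ and viewed, at most 10 in all, crops included, and the job is handed in when it is done.

Besides the shell and the picture viewer there is one more tool, called after ">>>" as name([rows], argument=value, ...), one row to a line, values as JSON. arm_command: Moves the arm, as the interface text tells. Its arguments: {"type":"object","properties":{"rows":{"type":"array","items":{"type":"array","items":{"type":"number"}}}},"required":["rows"]}

```bash
mkdir -p pics; cat > h.py <<'E'
import numpy as np, cv2
from workcell import readout, optics, robot
def cam(n,save=None):
    d=optics.read_camera(n)
    if save: cv2.imwrite('pics/'+save,d['frame'][:,:,::-1])
    return d
def ray(d,u,v):
    K=np.array(d['K']);T=np.array(d['T'])
    p=np.linalg.inv(K)@[u,v,1]; r=T[:3,:3]@[p[0],-p[1],-p[2]]
    return T[:3,3],r
def at(d,u,v,z):
    o,r=ray(d,u,v); return o+r*(z-o[2])/r[2]
def proj(d,P):
    T=np.array(d['T']);q=T[:3,:3].T@(np.array(P)-T[:3,3]);q=np.array(d['K'])@[q[0],-q[1],-q[2]];return q[:2]/q[2]
E
python3 - <<'E'
from h import *
import pickle
a=cam('scene');b=cam('side')
cv2.imwrite('pics/a.png',a['frame'][:,:,::-1]);cv2.imwrite('pics/b.png',b['frame'][:,:,::-1])
pickle.dump((a,b),open('ab.pkl','wb'))
print({k:v for k,v in a.items() if k!='frame'},{k:v for k,v in b.items() if k!='frame'});print(readout.state(),robot.grip_point_offset)
E
```

```text
{'K': array([[464.97707847,   0.        , 324.91660982],
       [  0.        , 464.97707847, 240.11414285],
       [  0.        ,   0.        ,   1.        ]]), 'T': array([[-4.98825517e-01, -5.89945344e-01,  6.34931173e-01,
         1.13940443e+03],
       [ 8.66653162e-01, -3.31709151e-01,  3.72667862e-01,
         2.93948069e+02],
       [-9.24119007e-03,  7.36161348e-01,  6.76742987e-01,
         7.89176808e+02],
       [ 0.00000000e+00,  0.00000000e+00,  0.00000000e+00,
         1.00000000e+00]])} {'K': array([[517.2004995 ,   0.        , 322.91607712],
       [  0.        , 517.2004995 , 232.63206854],
       [  0.        ,   0.        ,   1.        ]]), 'T': array([[-8.66651209e-01,  3.65181523e-01, -3.39938432e-01,
         1.00215232e+02],
       [-4.98875260e-01, -6.25751456e-01,  5.99632046e-01,
         6.44006052e+02],
       [ 6.25757465e-03,  6.89258711e-01,  7.24488283e-01,
         9.50119706e+02],
       [ 0.00000000e+00,  0.00000000e+00,  0.00000000e+00,
         1.00000000e+00]])}
{'time': 0.1, 'qpos': array([ 1.28737002,  0.33280372, -0.06467684,  1.46085578,  0.02160675,
        1.3498743 , -0.08849753]), 'joint_velocities': array([ 0.0005181 , -0.00343208,  0.00023076, -0.00086604,  0.00235781,
       -0.00042514, -0.0002923 ]), 'joint_torque': array([ 1.28261716e-03, -6.24546933e+01,  2.44543614e-02, -3.90718853e+01,
       -6.14195969e-02,  3.65304714e-02,  6.27730537e-05]), 'tool_pos': array([ 161.06907173, -603.54005262,  221.83726407]), 'orientation': array([[ 9.66176889e-01,  2.57879950e-01, -3.87836351e-04],
       [ 2.57880232e-01, -9.66176166e-01,  1.18380947e-03],
       [-6.94375112e-05, -1.24378468e-03, -9.99999224e-01]]), 'force': array([-0.11935033,  0.10514211, -0.08497449]), 'torque': array([-0.01871479, -0.09095807, -0.04661204]), 'grip_force': 0.0, 'gripper_width': 0.9985551349333643} 18.700000000000003
```

View pics/a.png

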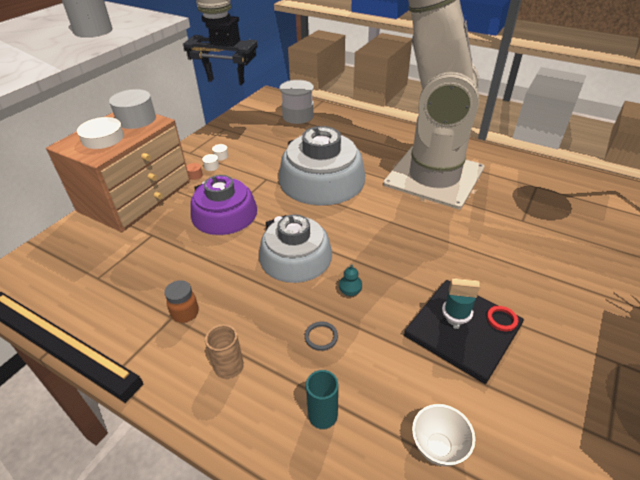

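View pics/b.png

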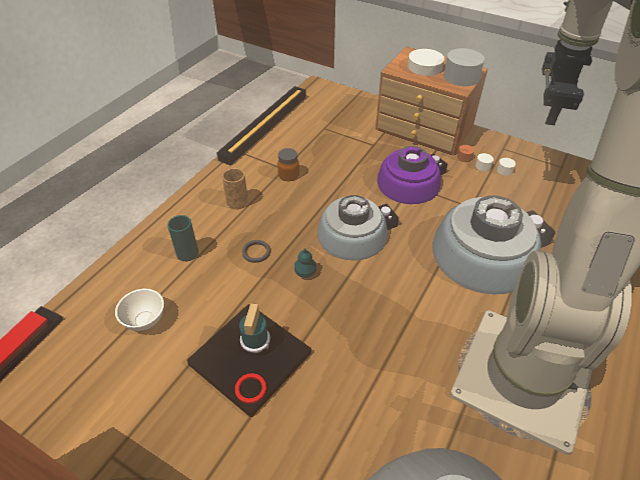

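The scene view shows three turntables: small grey (295,245), large grey (322,165) and purple (223,203). I choose the small grey one. The pot with the wooden bar stands on the slab at (460,300). The teal gourd (350,282) and teal tube (322,398) are the look-alikes, and neither has a bar or foot. I'll check this in one close crop.

```bash
python3 - <<'E'
import pickle,cv2,numpy as np
a,b=pickle.load(open('ab.pkl','rb'))
def c(d,u,v):
    return cv2.resize(d['frame'][v:v+60,u:u+80,::-1],(400,300),interpolation=cv2.INTER_CUBIC)
cv2.imwrite('pics/c.png',np.vstack([np.hstack([c(a,255,205),c(a,420,270)]),np.hstack([c(b,315,185),c(b,215,295)])]))
E
```

```text
(no output)
```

View pics/c.png

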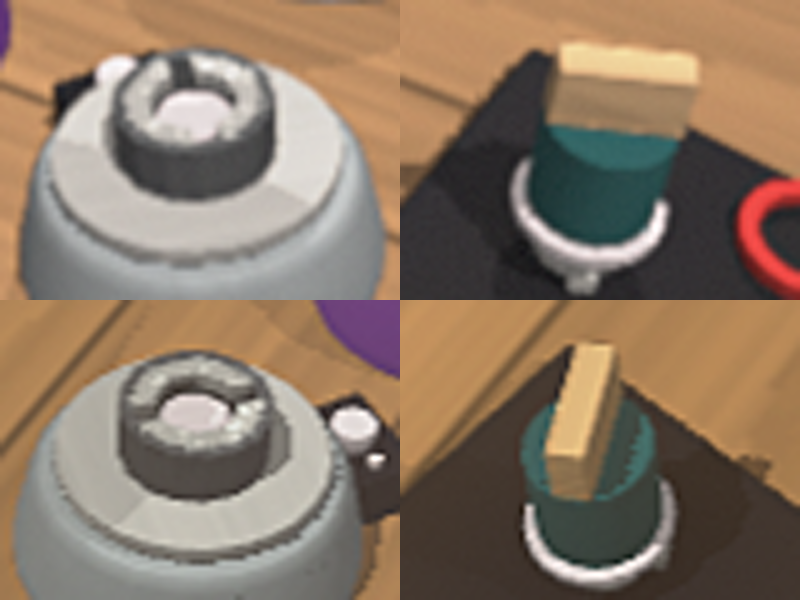

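The crop confirms the small grey turntable: collar top centred at scene (294,224) and side (354,205), with slots visible. It also confirms the pot: bar top centred at scene (465,283) and side (251,315).

```bash
python3 - <<'E'
import pickle
from h import *
a,b=pickle.load(open('ab.pkl','rb'))
A=lambda x,y:(255+x/5,205+y/5); P=lambda x,y:(420+(x-400)/5,270+y/5)
B=lambda x,y:(315+x/5,185+(y-300)/5); Q=lambda x,y:(215+(x-400)/5,295+(y-300)/5)
def tri(p,q):
    M=[];r=[]
    for d,u in((a,p),(b,q)):
        o,v=ray(d,*u);v/=np.linalg.norm(v);m=np.eye(3)-np.outer(v,v);M.append(m);r.append(m@o)
    return np.linalg.solve(sum(M),sum(r))
print('sock',at(a,*A(195,97),100),at(b,*B(195,100),100+0),tri(A(195,97),B(195,401)))
print('sockB',at(b,*B(195,401),100))
print('bar',at(a,*P(627,63),134.5),at(b,*Q(581,402),134.5),tri(P(627,63),Q(581,402)))
def ang(p,q): d=(p-q)[:2]; return np.degrees(np.arctan2(d[1],d[0]))
print('bar dir',ang(at(a,*P(558,57),134.5),at(a,*P(697,68),134.5)),ang(at(b,*Q(595,346),134.5),at(b,*Q(567,458),134.5)))
print('slot',ang(at(a,*A(180,70),100),at(a,*A(195,97),100)),ang(at(b,*B(140,410),100),at(b,*B(247,403),100)))
# block in side: white knob approx (355,425) ; scene (118,70)
k=tri(A(118,70),B(355,425));s=tri(A(195,97),B(195,401));print('knob',k,'tt x dir',ang(s,k))
E
```

```text
sock [ 481.49654605 -173.26642914  100.        ] [ 589.75331354 -385.72071076  100.        ] [ 480.20759786 -174.7827627    99.41354519]
sockB [ 480.0761928  -175.51167026  100.        ]
bar [497.93231429 223.36312929 134.5       ] [492.25315936 224.00733783 134.5       ] [494.06447795 222.56539461 130.80801846]
bar dir -66.79178471244767 -66.51831229523647
slot -127.79719042715841 35.6971959197545
knob [ 427.83918731 -257.01574164   42.06062101] tt x dir 57.50980153562074
```

>>> arm_command([
  [0, 0, -60, 0, 1],
  [420, -331, -60, -0.96, 1],
  [420, -331, -60, -0.96, 1],
  [420, -331, -60, -0.96, 1],
  [420, -331, -60, -0.96, 1],
  [420, -331, -60, -0.96, 1],
  [420, -331, -60, -0.96, 1],
  [420, -331, -60, -0.96, 1],
  [420, -331, -60, -0.96, 1],
  [420, -331, -60, -0.96, 1],
  [420, -331, -60, -0.96, 1],
  [420, -331, -60, -0.96, 1],
])

```text
time: 1.6
tool_pos: [481.1, -176.7, 282.2]
orientation: [[0.344, 0.939, -0.001], [0.939, -0.344, -0.0], [-0.0, -0.001, -1.0]]
force: [-0.9, -0.5, 0.6]
gripper_width: 1.002
grip_force: 0.0
```

```bash
python3 - <<'E'
from h import *
import pickle
s=readout.state();print(s['time'],s['tool_pos'],s['orientation'].round(3).tolist(),s['qpos'].round(2))
d=cam('wrist','w1.png');pickle.dump(d,open('w1.pkl','wb'));print(d['K'],d['T'],proj(d,[481,-174.5,100]))
E
```

```text
1.6 [ 481.06519098 -176.65632778  282.22954215] [[0.344, 0.939, -0.001], [0.939, -0.344, -0.0], [-0.0, -0.001, -1.0]] [ 0.8   0.09 -0.57  1.63  0.05  1.43 -0.13]
[[389.95280161   0.         314.37719618]
 [  0.         389.95280161 241.16759536]
 [  0.           0.           1.        ]] [[ 9.38765746e-01  3.28968125e-01  1.02463886e-01  5.10195264e+02]
 [-3.44554370e-01  8.95360890e-01  2.82154501e-01 -9.84374849e+01]
 [ 1.07768122e-03 -3.00181360e-01  9.53881539e-01  4.45007103e+02]
 [ 0.00000000e+00  0.00000000e+00  0.00000000e+00  1.00000000e+00]] [312.64371824 212.64817523]
```

View pics/w1.png

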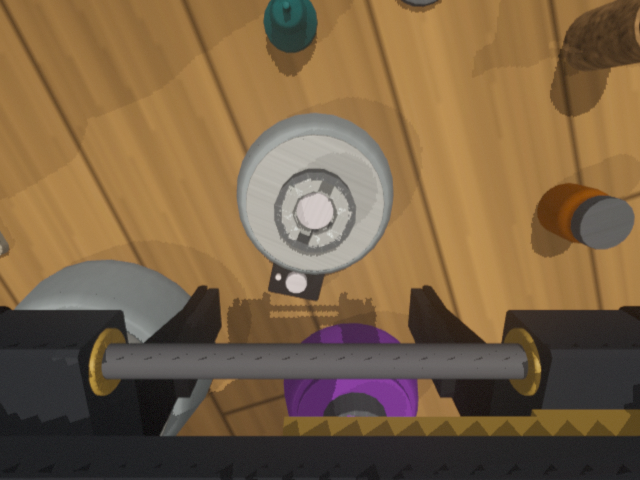

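The wrist view shows the socket at about (315,211), with slot notches near (325,187) and (305,238) and the control block at (296,282). I'll enlarge it.

```bash
python3 - <<'E'
import pickle,cv2
d=pickle.load(open('w1.pkl','rb'))
cv2.imwrite('pics/w1c.png',cv2.resize(d['frame'][165:257,255:375,::-1],(780,598),interpolation=cv2.INTER_CUBIC))
E
```

```text
(no output)
```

View pics/w1c.png

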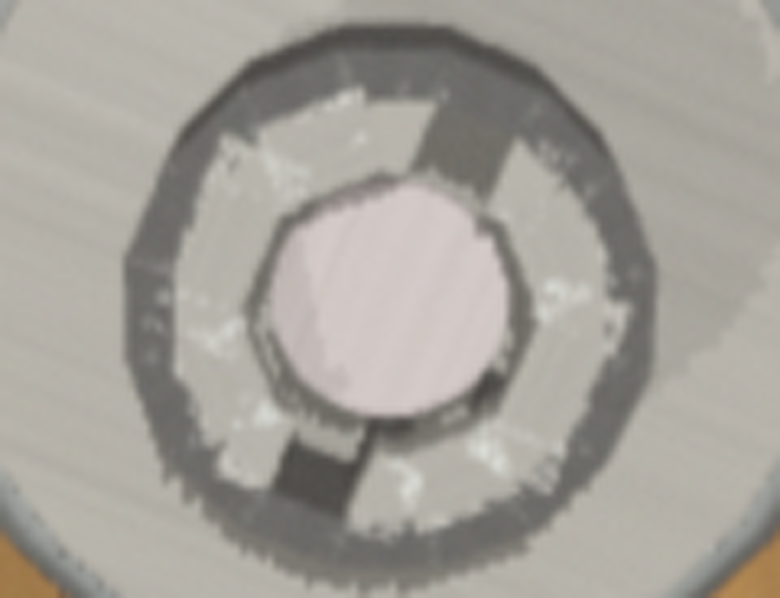

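The enlarged crop shows the upper notch centred at (464,152), the lower at (322,476) and the hole at (391,310).

```bash
python3 - <<'E'
import pickle
from h import *
d=pickle.load(open('w1.pkl','rb'))
f=lambda x,y:at(d,255+x/6.5-.4,165+y/6.5-.4,100)
a=lambda p,q:np.degrees(np.arctan2(*(p-q)[[1,0]]))
print(f(391,310),a(f(464,152),f(322.5,476)),'edges',a(f(437,98),f(272,490)),a(f(515,140),f(348,522)))
L,R=f(248,320),f(530,310);print('hole dia',np.linalg.norm(L-R))
s=readout.state();R=s['orientation'];print('to pot mm tool axes',R.T@(np.array([495,223.5,260])-s['tool_pos']))
y=np.degrees(np.arctan2(R[1,1],R[0,1]));print('y',y)
E
```

```text
[ 482.90962416 -174.84930141  100.        ] 46.79180791187781 edges 47.271291489598376 47.03329539783835
hole dia 39.37306503006707
to pot mm tool axes [ 380.89335372 -124.81720802   22.17394089]
y -20.16051096539391
```

>>> arm_command([
  [381, -125, 0, -0.76, 1],
  [381, -125, 0, -0.76, 1],
  [381, -125, 0, -0.76, 1],
  [381, -125, 0, -0.76, 1],
  [381, -125, 0, -0.76, 1],
  [381, -125, 0, -0.76, 1],
  [381, -125, 0, -0.76, 1],
  [381, -125, 20, -0.76, 1],
  [381, -125, 20, -0.76, 1],
  [381, -125, 20, -0.76, 1],
])

```text
time: 2.9
tool_pos: [495.4, 223.8, 263.0]
orientation: [[-0.397, 0.918, 0.0], [0.918, 0.397, -0.0], [-0.001, 0.0, -1.0]]
force: [0.3, -0.6, -0.1]
gripper_width: 0.999
grip_force: 0.0
```

```bash
python3 - <<'E'
from h import *
import pickle
d=cam('wrist');pickle.dump(d,open('w2.pkl','wb'))
u,v=proj(d,[495,223.5,134.5]).round().astype(int);print(u,v)
u0,v0=u-80,max(v-60,0);print(u0,v0,readout.state()['qpos'].round(2))
cv2.imwrite('pics/w2c.png',cv2.resize(d['frame'][v0:v0+120,u0:u0+160,::-1],(800,600),interpolation=cv2.INTER_CUBIC))
E
```

```text
312 230
232 170 [ 0.29  0.24 -0.93  1.58  0.2   1.42 -0.25]
```

View pics/w2c.png

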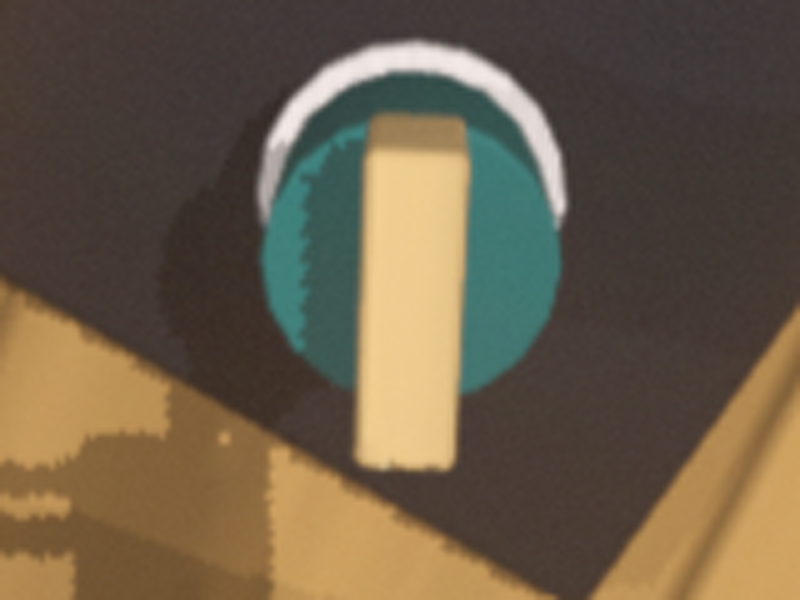

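The bar top's corners in the crop are (365,150), (469,158), (456,468) and (355,465), so its centre is at about (411,310), nearly aligned with the tool.

```bash
python3 - <<'E'
import pickle
from h import *
d=pickle.load(open('w2.pkl','rb'))
f=lambda x,y:at(d,232+x/5-.4,170+y/5-.4,134.5)
C=[f(365,150),f(469,158),f(456,468),f(355,465)]
c=sum(C)/4;v=(C[3]+C[2]-C[0]-C[1])/2;print(c,'len',np.linalg.norm(v),'w',np.linalg.norm(C[1]-C[0]))
s=readout.state();R=s['orientation'];g=c.copy();g[2]=106.5
print(s['tool_pos'],R.T@(g-s['tool_pos']))
vt=R.T@v;print('bar angle in tool deg from x',np.degrees(np.arctan2(vt[1],vt[0])), 'bar world',np.degrees(np.arctan2(v[1],v[0])))
E
```

```text
[496.69772234 222.2870429  134.5       ] len 50.6421605452648 w 15.825374485445954
[495.43765189 224.0537169  263.24726798] [ -2.03469063   0.34061173 156.74871276]
bar angle in tool deg from x -177.8846550556957 bar world -68.73012602542141
```

>>> arm_command([
  [-2, 0, 50, 0.037, 1],
  [-2, 0, 100, 0.037, 1],
  [-2, 0, 130, 0.037, 1],
  [-2, 0, 145, 0.037, 1],
  [-2, 0, 156, 0.037, 1],
  [-2, 0, 156, 0.037, 1],
  [-2, 0, 156, 0.037, 1],
])

```text
time: 3.82
tool_pos: [496.2, 223.4, 107.5]
orientation: [[-0.364, 0.931, 0.001], [0.931, 0.364, 0.0], [-0.0, 0.001, -1.0]]
force: [-0.5, 0.2, 0.4]
gripper_width: 1.002
grip_force: 0.0
```

>>> arm_command([
  [0, 0, 0, 0, -1],
  [0, 0, 0, 0, -1],
  [0, 0, 0, 0, -1],
  [0, 0, 0, 0, -1],
  [0, 0, 0, 0, -1],
  [0, 0, 0, 0, -1],
  [0, 0, 0, 0, -1],
  [0, 0, 0, 0, -1],
])

```text
time: 4.82
tool_pos: [495.6, 223.1, 106.5]
orientation: [[-0.364, 0.931, -0.0], [0.931, 0.364, -0.0], [-0.0, -0.0, -1.0]]
force: [0.9, 0.4, -0.5]
gripper_width: 0.178
grip_force: 30.0
```

>>> arm_command([
  [0, 0, -30, 0, -1],
  [0, 0, -80, 0, -1],
  [0, 0, -120, 0, -1],
  [-40, -17, -120, -0.05, -1],
  [-85, -37, -120, -0.1, -1],
  [-130, -56, -120, -0.15, -1],
  [-175, -75, -120, -0.2, -1],
  [-220, -95, -120, -0.26, -1],
  [-265, -114, -120, -0.32, -1],
  [-310, -134, -120, -0.38, -1],
  [-350, -151, -120, -0.43, -1],
  [-365, -157, -120, -0.449, -1],
])

```text
time: 6.32
tool_pos: [481.4, -177.1, 225.9]
orientation: [[-0.731, 0.683, -0.001], [0.683, 0.731, -0.0], [0.001, -0.001, -1.0]]
force: [0.8, 1.6, -2.7]
gripper_width: 0.181
grip_force: 30.0
```

>>> arm_command([
  [0, 0, 0, 0, -1],
  [0, 0, 0, 0, -1],
  [0, 0, 0, 0, -1],
])

```text
time: 6.7
tool_pos: [482.6, -172.7, 226.6]
orientation: [[-0.734, 0.68, 0.0], [0.68, 0.734, -0.0], [-0.0, -0.0, -1.0]]
force: [1.0, -0.5, -2.5]
gripper_width: 0.179
grip_force: 30.0
```

```bash
python3 - <<'E'
from h import *
s=readout.state();print(s['tool_pos'],s['orientation'].round(4),s['force'],s['torque'],s['qpos'].round(2))
a=cam('scene');b=cam('side')
def c(d):
    u,v=proj(d,[482,-175,130]).round().astype(int)
    print(u,v); return cv2.resize(d['frame'][v-75:v+75,u-50:u+50,::-1],(400,600),interpolation=cv2.INTER_CUBIC)
cv2.imwrite('pics/e.png',np.hstack([c(a),c(b)]))
E
```

```text
[ 482.62755824 -172.67844287  226.60755871] [[-7.336e-01  6.795e-01  0.000e+00]
 [ 6.795e-01  7.336e-01 -1.000e-04]
 [-1.000e-04 -0.000e+00 -1.000e+00]] [ 1.03668967 -0.47545435 -2.53251877] [ 0.08007197 -0.15621386  0.0146991 ] [ 0.9   0.14 -0.7   1.72  0.09  1.32  1.01]
292 214
354 196
```

View pics/e.png

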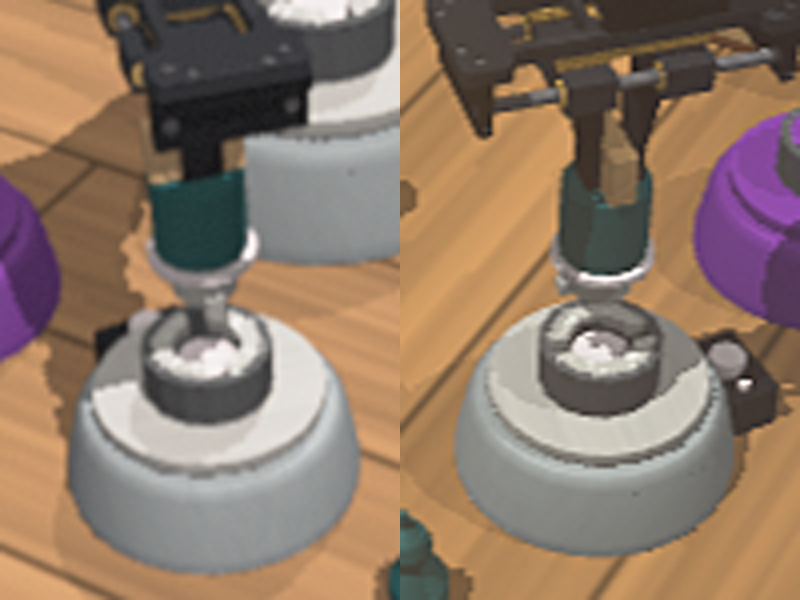

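The crop shows the pot gripped upright over the socket. The flange is centred at x≈202 in the scene half and x≈203 in the side half; the collars are at x≈207 and x≈200. I'll compare the two offsets.

```bash
python3 - <<'E'
from h import *
import pickle
a,b=pickle.load(open('ab.pkl','rb'))
ax=np.array([482.7,-174.8]);M=[];r=[]
for d,cu,fx,cx in((a,292,202,207),(b,354,203,200)):
    f=lambda p,z:(proj(d,[*p,z])[0]-cu+50)*4
    print('pred flange',f(ax,169),'collar',f(ax,100),'meas',fx,cx)
    g=[f(ax+[1,0],169)-f(ax,169),f(ax+[0,1],169)-f(ax,169)]
    M.append(g);r.append((fx-cx)-(f(ax,169)-f(ax,100)))
print('pot minus socket mm',np.linalg.solve(M,r))
s=readout.state();R=s['orientation'];print(s['tool_pos'])
x=R[:,0];print('kinematic pot axis', s['tool_pos'][:2]-1.1*x[:2])
E
```

```text
pred flange 197.5457581190194 collar 204.58587130914384 meas 202 207
pred flange 201.35824008715485 collar 195.5561366517602 meas 203 200
pot minus socket mm [0.83951742 1.86508367]
[ 482.60688752 -173.08389407  226.64845924]
kinematic pot axis [ 483.4135662  -173.83173726]
```

>>> arm_command([
  [-0.4, -1.6, 10, 0, -1],
  [-0.4, -1.6, 25, 0, -1],
  [-0.4, -1.6, 36, 0, -1],
  [-0.4, -1.6, 40, 0, -1],
  [-0.4, -1.6, 42, 0, -1],
  [-0.4, -1.6, 43, 0, -1],
  [-0.4, -1.6, 44, 0, -1],
  [-0.4, -1.6, 45, 0, -1],
  [-0.4, -1.6, 45, 0, -1],
])

```text
time: 7.92
tool_pos: [481.7, -175.4, 181.6]
orientation: [[-0.733, 0.681, 0.0], [0.681, 0.733, -0.0], [-0.0, -0.0, -1.0]]
force: [0.0, -0.1, -3.7]
gripper_width: 0.185
grip_force: 30.0
```

>>> arm_command([
  [0, 0, 1, 0, -1],
  [0, 0, 2, 0, -1],
  [0, 0, 3, 0, -1],
  [0, 0, 3, 0, -1],
])

```text
time: 8.43
tool_pos: [481.6, -175.4, 178.4]
orientation: [[-0.732, 0.681, -0.0], [0.681, 0.732, 0.0], [0.0, -0.0, -1.0]]
force: [-0.8, 0.8, -2.4]
gripper_width: 0.181
grip_force: 30.0
```

Depth is about 6 mm with no reaction, so the lugs look to be in the slots. I'll continue gently.

>>> arm_command([
  [0, 0, 1, 0, -1],
  [0, 0, 2, 0, -1],
  [0, 0, 3, 0, -1],
  [0, 0, 4, 0, -1],
  [0, 0, 5, 0, -1],
  [0, 0, 6, 0, -1],
  [0, 0, 6, 0, -1],
])

```text
time: 9.3
tool_pos: [481.7, -175.4, 172.7]
orientation: [[-0.732, 0.681, 0.0], [0.681, 0.732, -0.0], [-0.0, 0.0, -1.0]]
force: [-1.1, 0.4, 1.6]
gripper_width: 0.182
grip_force: 30.0
```

>>> arm_command([
  [0, 0, 1.5, 0, -1],
  [0, 0, 3, 0, -1],
  [0, 0, 4.5, 0, -1],
  [0, 0, 6, 0, -1],
  [0, 0, 7.5, 0, -1],
  [0, 0, 9, 0, -1],
  [0, 0, 10, 0, -1],
  [0, 0, 11, 0, -1],
  [0, 0, 11, 0, -1],
])

```text
time: 10.42
tool_pos: [481.8, -175.4, 161.8]
orientation: [[-0.732, 0.681, 0.0], [0.681, 0.732, -0.0], [-0.0, 0.0, -1.0]]
force: [-1.7, 0.8, 6.5]
gripper_width: 0.182
grip_force: 30.0
```

```bash
python3 - <<'E'
from h import *
s=readout.state();print(s['tool_pos'],s['force'],s['torque'],s['qpos'].round(2))
E
```

```text
[ 481.83842622 -175.43242319  161.80920265] [-1.7421853   0.7677541   6.52490668] [0.23483409 0.48599939 0.08430518] [ 0.89  0.19 -0.69  1.8   0.13  1.19  0.98]
```

>>> arm_command([
  [0, 0, 1, 0, -1],
  [0, 0, 1, 0.08, -1],
  [0, 0, 1, 0.16, -1],
  [0, 0, 1, 0.24, -1],
  [0, 0, 1, 0.32, -1],
  [0, 0, 1, 0.4, -1],
  [0, 0, 1, 0.4, -1],
])

```text
time: 11.3
tool_pos: [482.4, -175.6, 161.2]
orientation: [[-0.409, 0.913, 0.002], [0.913, 0.409, -0.001], [-0.001, 0.001, -1.0]]
force: [-0.1, -0.1, 6.9]
gripper_width: 0.178
grip_force: 30.0
```

```bash
cat > s.py <<'E'
from h import *
s=readout.state();R=s['orientation'];print(s['tool_pos'].round(1),s['force'].round(1),s['torque'].round(2),'F tool',(R.T@s['force']).round(1),'yaw',np.degrees(np.arctan2(R[1,1],R[0,1])).round(1))
E
python3 s.py
```

```text
[ 482.4 -175.6  161.2] [-0.1 -0.1  6.9] [ 0.07  0.06 -0.  ] F tool [-0.  -0.1 -6.9] yaw 24.1
```

>>> arm_command([
  [0, 0, 0, 0.1, -1],
  [0, 0, 0, 0.2, -1],
  [0, 0, 0, 0.3, -1],
  [0, 0, 0, 0.4, -1],
  [0, 0, 0, 0.5, -1],
  [0, 0, 0, 0.6, -1],
  [0, 0, 0, 0.7, -1],
  [0, 0, 0, 0.7, -1],
])

```text
time: 12.3
tool_pos: [482.6, -175.8, 161.3]
orientation: [[0.276, 0.961, 0.002], [0.961, -0.276, -0.001], [-0.0, 0.003, -1.0]]
force: [-0.4, -0.7, 7.0]
gripper_width: 0.182
grip_force: 30.0
```

```bash
python3 s.py
```

```text
[ 482.6 -175.8  161.3] [-0.4 -0.7  7. ] [-0.22 -0.03  0.02] F tool [-0.7 -0.2 -7. ] yaw -16.0
```

>>> arm_command([
  [0, 0, 0, 0.1, -1],
  [0, 0, 0, 0.2, -1],
  [0, 0, 0, 0.3, -1],
  [0, 0, 0, 0.36, -1],
  [0, 0, 0, 0.4, -1],
  [0, 0, 0, 0.44, -1],
  [0, 0, 0, 0.44, -1],
])

```text
time: 13.18
tool_pos: [482.5, -176.1, 161.4]
orientation: [[0.659, 0.753, 0.002], [0.753, -0.659, -0.001], [0.0, 0.003, -1.0]]
force: [-0.2, -1.4, 6.3]
gripper_width: 0.183
grip_force: 30.0
```

```bash
python3 s.py
```

```text
[ 482.5 -176.1  161.4] [-0.2 -1.4  6.3] [-0.41  0.06  0.03] F tool [-1.2  0.8 -6.3] yaw -41.2
```

>>> arm_command([
  [0, 0, 0, 0.02, -1],
  [0, 0, 0, 0.04, -1],
  [0, 0, 0, 0.06, -1],
  [0, 0, 0, 0.06, -1],
  [0, 0, 0, 0.06, -1],
])

```text
time: 13.8
tool_pos: [482.5, -176.2, 161.3]
orientation: [[0.702, 0.712, 0.002], [0.712, -0.702, -0.002], [0.0, 0.003, -1.0]]
force: [-0.1, -2.1, 7.0]
gripper_width: 0.184
grip_force: 30.0
```

```bash
python3 s.py
```

```text
[ 482.5 -176.2  161.3] [-0.1 -2.1  7. ] [-0.44  0.04 -0.01] F tool [-1.5  1.4 -7. ] yaw -44.6
```

>>> arm_command([
  [0, 0, 0, 0.02, -1],
  [0, 0, 0, 0.04, -1],
  [0, 0, 0, 0.04, -1],
  [0, 0, 0, 0.04, -1],
])

```text
time: 14.3
tool_pos: [482.5, -176.1, 161.3]
orientation: [[0.73, 0.684, 0.002], [0.684, -0.73, -0.002], [0.001, 0.003, -1.0]]
force: [0.6, -1.6, 6.9]
gripper_width: 0.179
grip_force: 30.0
```

```bash
python3 s.py
```

```text
[ 482.5 -176.1  161.3] [ 0.6 -1.6  6.9] [-0.43  0.06  0.07] F tool [-0.7  1.6 -6.9] yaw -46.9
```

>>> arm_command([
  [0, 0, 0, 0.02, -1],
  [0, 0, 0, 0.04, -1],
  [0, 0, 0, 0.04, -1],
  [0, 0, 0, 0.04, -1],
])

```text
time: 14.8
tool_pos: [482.7, -176.0, 161.3]
orientation: [[0.756, 0.655, 0.003], [0.655, -0.756, -0.002], [0.001, 0.003, -1.0]]
force: [1.8, -1.6, 6.4]
gripper_width: 0.181
grip_force: 30.5
```

```bash
python3 s.py
```

```text
[ 482.7 -176.   161.3] [ 1.8 -1.6  6.4] [-0.44 -0.25  0.7 ] F tool [ 0.4  2.4 -6.4] yaw -49.1
```

>>> arm_command([
  [0, 0, 0, 0.02, -1],
  [0, 0, 0, 0.03, -1],
  [0, 0, 0, 0.03, -1],
  [0, 0, 0, 0.03, -1],
])

```text
time: 15.3
tool_pos: [482.8, -175.9, 161.4]
orientation: [[0.775, 0.632, 0.003], [0.632, -0.775, -0.002], [0.001, 0.003, -1.0]]
force: [1.3, -1.6, 6.4]
gripper_width: 0.184
grip_force: 31.2
```

```bash
python3 s.py
```

```text
[ 482.8 -175.9  161.4] [ 1.3 -1.6  6.4] [-0.44 -0.24  0.85] F tool [ 0.   2.1 -6.4] yaw -50.8
```

>>> arm_command([
  [0, 0, -2, 0, -1],
  [0, 0, -4, 0, -1],
  [0, 0, -5, 0, -1],
  [0, 0, -6, 0, -1],
  [0, 0, -6, 0, -1],
])

```text
time: 15.92
tool_pos: [481.6, -175.4, 166.5]
orientation: [[0.776, 0.631, -0.0], [0.631, -0.776, -0.0], [-0.0, -0.0, -1.0]]
force: [3.7, -2.6, -6.8]
gripper_width: 0.189
grip_force: 30.8
```

```bash
python3 s.py
```

```text
[ 481.6 -175.4  166.5] [ 3.7 -2.6 -6.8] [-0.77 -1.    0.66] F tool [1.2 4.4 6.8] yaw -50.9
```

>>> arm_command([
  [0, 0, 0, 0, -0.3],
  [0, 0, 0, 0, 0],
  [0, 0, 0, 0, 1],
  [0, 0, 0, 0, 1],
  [0, 0, 0, 0, 1],
  [0, 0, 0, 0, 1],
  [0, 0, 0, 0, 1],
])

```text
time: 16.8
tool_pos: [481.6, -175.4, 166.5]
orientation: [[0.776, 0.631, -0.0], [0.631, -0.776, -0.0], [-0.0, -0.0, -1.0]]
force: [0.1, 0.4, 0.8]
gripper_width: 0.901
grip_force: 0.0
```

>>> arm_command([
  [0, 0, -40, 0, 1],
  [0, 0, -90, 0, 1],
  [0, 0, -120, 0, 1],
  [0, 0, -120, 0, 1],
  [0, 0, -120, 0, 1],
])

```text
time: 17.42
tool_pos: [481.4, -175.3, 285.8]
orientation: [[0.776, 0.631, -0.001], [0.631, -0.776, 0.0], [-0.001, -0.001, -1.0]]
force: [-1.1, 0.9, -0.8]
gripper_width: 0.999
grip_force: 0.0
```

```bash
python3 s.py; python3 - <<'E'
from h import *
import pickle
a=cam('scene');b=cam('side');d=cam('wrist');pickle.dump((a,b,d),open('f.pkl','wb'))
def c(d,w,h,W,H):
    u,v=proj(d,[482,-175,150]).round().astype(int);u0,v0=max(u-w//2,0),max(v-h//2,0)
    print(u0,v0);return cv2.resize(d['frame'][v0:v0+h,u0:u0+w,::-1],(W,H),interpolation=cv2.INTER_CUBIC)
cv2.imwrite('pics/g.png',np.hstack([c(a,80,100,400,500),c(b,80,100,400,500)]))
cv2.imwrite('pics/gw.png',c(d,160,120,800,600))
E
```

```text
[ 481.4 -175.3  285.8] [-1.1  0.9 -0.8] [-0.04 -0.03  0.04] F tool [-0.3 -1.3  0.8] yaw -50.9
252 157
314 139
235 168
```

View pics/g.png

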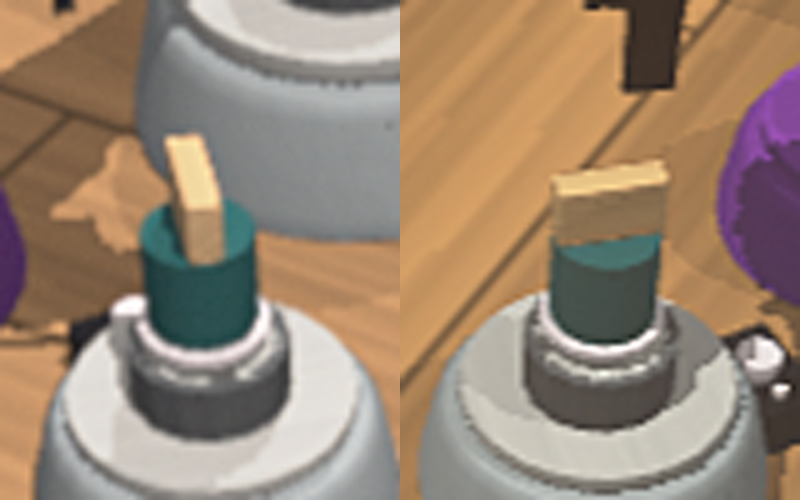

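View pics/gw.png

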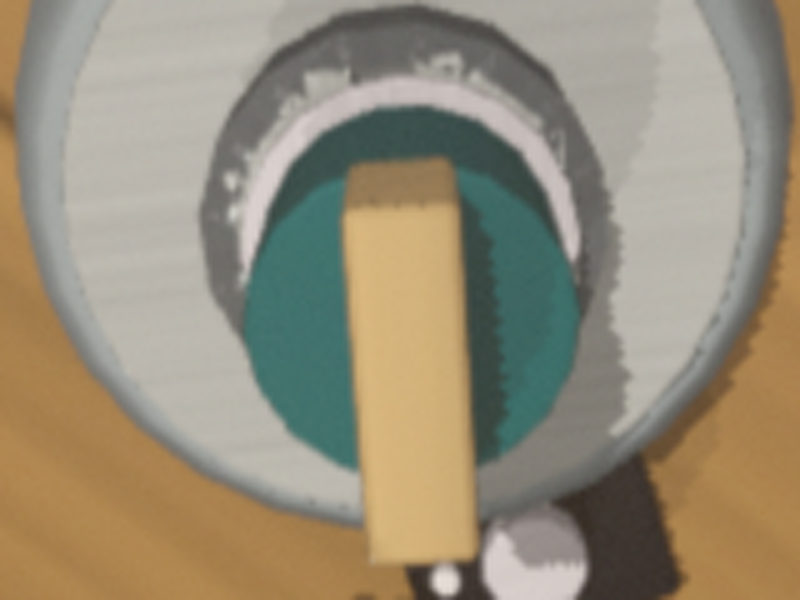

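The views show the pot seated in the socket with the gripper clear. In the wrist crop the bar top's corners are (343,207), (457,203), (478,556) and (368,563). Its centre is at about (193,173) in the scene crop and (210,181) in the side crop. I'll work out its height and angle.

```bash
python3 - <<'E'
from h import *
import pickle
a,b,d=pickle.load(open('f.pkl','rb'))
W=lambda x,y:(235+x/5-.4,168+y/5-.4)
def tri(L):
    M=[];r=[]
    for c,u in L:
        o,v=ray(c,*u);v/=np.linalg.norm(v);m=np.eye(3)-np.outer(v,v);M.append(m);r.append(m@o)
    return np.linalg.solve(sum(M),sum(r))
A=(a,(252+193/5-.4,157+173/5-.4));B=(b,(314+210/5-.4,139+181/5-.4));C=(d,W(411.5,382))
print(tri([A,B]),tri([A,B,C]))
for z in(191.5,195.5):
    f=lambda x,y:at(d,*W(x,y),z)
    p=[f(343,207),f(457,203),f(478,556),f(368,563)];v=(p[2]+p[3]-p[0]-p[1])/2
    print(z,'len',np.linalg.norm(v),'w',np.linalg.norm(p[1]-p[0]),np.linalg.norm(p[2]-p[3]),'bar',np.degrees(np.arctan2(v[1],v[0])))
E
```

```text
[ 481.87429056 -176.76516406  192.61918851] [ 482.47864593 -176.38141629  192.69941958]
191.5 len 51.650163649509516 w 15.334899892195434 15.692348261178815 bar -137.28806997192888
195.5 len 50.84506165356732 w 15.095865634829657 15.44774224227385 bar -137.28806997192896
```

The bar angle matches the stop. The height is ambiguous within the calibration bias, so I'll re-grip lightly and check that the pot resists back-twist.

>>> arm_command([
  [0, 0, 50, -0.063, 1],
  [0, 0, 100, -0.063, 1],
  [0, 0, 113, -0.063, 1],
  [0, 0, 119, -0.063, 1],
  [0, 0, 119, -0.063, 1],
  [0, 0, 119, -0.063, -1],
  [0, 0, 119, -0.063, -1],
  [0, 0, 119, -0.063, -1],
  [0, 0, 119, -0.063, -1],
  [0, 0, 119, -0.063, -1],
  [0, 0, 119, -0.063, -1],
  [0, 0, 119, -0.063, -1],
])

```text
time: 19.08
tool_pos: [481.6, -175.4, 167.5]
orientation: [[0.735, 0.679, -0.0], [0.679, -0.735, -0.0], [-0.0, 0.0, -1.0]]
force: [-0.4, -0.2, 0.8]
gripper_width: 0.29
grip_force: 0.0
```

```bash
python3 s.py
```

```text
[ 481.6 -175.4  167.5] [-0.4 -0.2  0.8] [ 0.   -0.06  0.04] F tool [-0.4 -0.1 -0.8] yaw -47.3
```

>>> arm_command([
  [0, 0, 0, -0.03, -1],
  [0, 0, 0, -0.06, -1],
  [0, 0, 0, -0.08, -1],
  [0, 0, 0, -0.08, -1],
  [0, 0, 0, -0.08, -1],
])

```text
time: 19.7
tool_pos: [481.7, -175.5, 167.6]
orientation: [[0.678, 0.735, 0.0], [0.735, -0.678, -0.0], [-0.0, 0.0, -1.0]]
force: [0.8, -1.3, -0.1]
gripper_width: 0.182
grip_force: 29.8
```

```bash
python3 s.py
```

```text
[ 481.7 -175.5  167.6] [ 0.8 -1.3 -0.1] [-0.5  -0.24 -0.04] F tool [-0.4  1.5  0.1] yaw -42.7
```

>>> arm_command([
  [0, 0, 0, -0.03, -1],
  [0, 0, 0, -0.06, -1],
  [0, 0, 0, -0.06, -1],
  [0, 0, 0, -0.06, -1],
])

```text
time: 20.2
tool_pos: [481.7, -175.4, 167.6]
orientation: [[0.633, 0.774, 0.0], [0.774, -0.633, -0.0], [-0.0, 0.0, -1.0]]
force: [0.1, -1.0, 1.4]
gripper_width: 0.181
grip_force: 29.8
```

```bash
python3 s.py
```

```text
[ 481.7 -175.4  167.6] [ 0.1 -1.   1.4] [-0.31 -0.    0.03] F tool [-0.7  0.7 -1.4] yaw -39.3
```

>>> arm_command([
  [0, 0, 0, -0.04, -1],
  [0, 0, 0, -0.08, -1],
  [0, 0, 0, -0.08, -1],
  [0, 0, 0, -0.08, -1],
])

```text
time: 20.7
tool_pos: [481.6, -175.4, 167.6]
orientation: [[0.57, 0.822, -0.0], [0.822, -0.57, -0.0], [-0.0, 0.0, -1.0]]
force: [-0.2, -1.6, 3.9]
gripper_width: 0.186
grip_force: 29.9
```

```bash
python3 s.py
```

```text
[ 481.6 -175.4  167.6] [-0.2 -1.6  3.9] [-0.33  0.25 -0.28] F tool [-1.5  0.7 -3.9] yaw -34.7
```

>>> arm_command([
  [0, 0, 0, -0.04, -1],
  [0, 0, 0, -0.08, -1],
  [0, 0, 0, -0.08, -1],
  [0, 0, 0, -0.08, -1],
])

```text
time: 21.2
tool_pos: [481.7, -175.4, 167.6]
orientation: [[0.503, 0.865, 0.0], [0.865, -0.503, -0.0], [0.0, 0.0, -1.0]]
force: [-0.7, -0.8, 3.8]
gripper_width: 0.19
grip_force: 31.5
```

```bash
python3 s.py
```

```text
[ 481.7 -175.4  167.6] [-0.7 -0.8  3.8] [-0.22  0.06 -0.78] F tool [-1.  -0.2 -3.8] yaw -30.2
```

>>> arm_command([
  [0, 0, 0, 0.06, -1],
  [0, 0, 0, 0.12, -1],
  [0, 0, 0, 0.18, -1],
  [0, 0, 0, 0.24, -1],
  [0, 0, 0, 0.28, -1],
  [0, 0, 0, 0.28, -1],
  [0, 0, 0, 0.28, -1],
])

```text
time: 22.08
tool_pos: [481.8, -175.1, 167.6]
orientation: [[0.72, 0.694, 0.0], [0.694, -0.72, 0.0], [0.0, 0.0, -1.0]]
force: [-0.1, 0.9, 3.7]
gripper_width: 0.182
grip_force: 29.8
```

```bash
python3 s.py
```

```text
[ 481.8 -175.1  167.6] [-0.1  0.9  3.7] [ 0.12 -0.05 -0.04] F tool [ 0.6 -0.8 -3.7] yaw -46.1
```

>>> arm_command([
  [0, 0, 0, 0.03, -1],
  [0, 0, 0, 0.06, -1],
  [0, 0, 0, 0.06, -1],
  [0, 0, 0, 0.06, -1],
])

```text
time: 22.58
tool_pos: [481.8, -175.3, 167.6]
orientation: [[0.761, 0.649, 0.0], [0.649, -0.761, -0.0], [0.0, 0.0, -1.0]]
force: [0.9, 0.7, 3.8]
gripper_width: 0.186
grip_force: 30.4
```

```bash
python3 s.py
```

```text
[ 481.8 -175.3  167.6] [0.9 0.7 3.8] [ 0.21 -0.2   0.67] F tool [ 1.2  0.1 -3.8] yaw -49.5
```

>>> arm_command([
  [0, 0, -0.5, 0, -1],
  [0, 0, -1, 0, -1],
  [0, 0, -1, 0, -1],
  [0, 0, -1, 0, -1],
])

```text
time: 23.08
tool_pos: [481.3, -175.4, 167.8]
orientation: [[0.761, 0.649, -0.001], [0.649, -0.761, 0.0], [-0.0, -0.001, -1.0]]
force: [5.1, -0.7, -12.0]
gripper_width: 0.181
grip_force: 30.5
```

```bash
python3 s.py
```

```text
[ 481.3 -175.4  167.8] [  5.1  -0.7 -12. ] [-0.2  -1.36  0.7 ] F tool [ 3.4  3.9 12. ] yaw -49.6
```

>>> arm_command([
  [0, 0, 0.6, 0, -1],
  [0, 0, 0.6, -0.03, -1],
  [0, 0, 0.6, -0.03, -0.4],
  [0, 0, 0.6, -0.03, 0.2],
  [0, 0, 0.6, -0.03, 1],
  [0, 0, 0.6, -0.03, 1],
  [0, 0, 0.6, -0.03, 1],
  [0, 0, 0.6, -0.03, 1],
])

```text
time: 24.08
tool_pos: [481.7, -175.4, 168.0]
orientation: [[0.741, 0.671, 0.0], [0.671, -0.741, -0.0], [-0.0, 0.0, -1.0]]
force: [0.2, 0.2, 0.9]
gripper_width: 0.777
grip_force: 0.0
```

>>> arm_command([
  [0, 0, -40, 0, 1],
  [0, 0, -90, 0, 1],
  [0, 0, -140, 0, 1],
  [0, 0, -140, 0, 1],
  [0, 0, -140, 0, 1],
])

```text
time: 24.7
tool_pos: [481.4, -175.4, 307.3]
orientation: [[0.741, 0.671, -0.001], [0.671, -0.741, 0.0], [-0.0, -0.0, -1.0]]
force: [-0.4, 1.0, 0.2]
gripper_width: 1.0
grip_force: 0.0
```

```bash
python3 s.py; python3 - <<'E'
from h import *
b=cam('side');a=cam('scene')
t=np.linspace(0,2*np.pi,73)
def pan(d,dep,u0,v0):
    S=8;im=cv2.resize(d['frame'][v0:v0+75,u0:u0+50,::-1],(400,600),interpolation=cv2.INTER_CUBIC)
    def cir(r,z,col):
        p=np.array([(proj(d,[482.2+r*np.cos(q),-175+r*np.sin(q),z])-[u0,v0]+.5)*S for q in t]);cv2.polylines(im,[p.round().astype(np.int32)],True,col,1)
    cir(37,100,(0,0,255));z=100-dep
    cir(30,z+30.5,(255,0,0));cir(26,z+80.5,(0,255,255))
    R=np.radians(-47.3);c=np.array([np.cos(R),np.sin(R)]);n=np.array([-c[1],c[0]])
    p=np.array([(proj(d,[*(np.array([482.2,-175])+i*8*c+j*26*n),z+112.5])-[u0,v0]+.5)*S for i,j in((1,1),(1,-1),(-1,-1),(-1,1))])
    cv2.polylines(im,[p.round().astype(np.int32)],True,(0,255,0),1);return im
u,v=proj(b,[482.2,-175,150]).astype(int);u0,v0=u-25,v-38
cv2.imwrite('pics/z.png',np.hstack([pan(b,17,u0,v0),pan(b,21,u0,v0)]))
E
```

```text
[ 481.4 -175.4  307.3] [-0.4  1.   0.2] [ 0.04 -0.04 -0.  ] F tool [ 0.4 -1.1 -0.2] yaw -47.8
```

View pics/z.png

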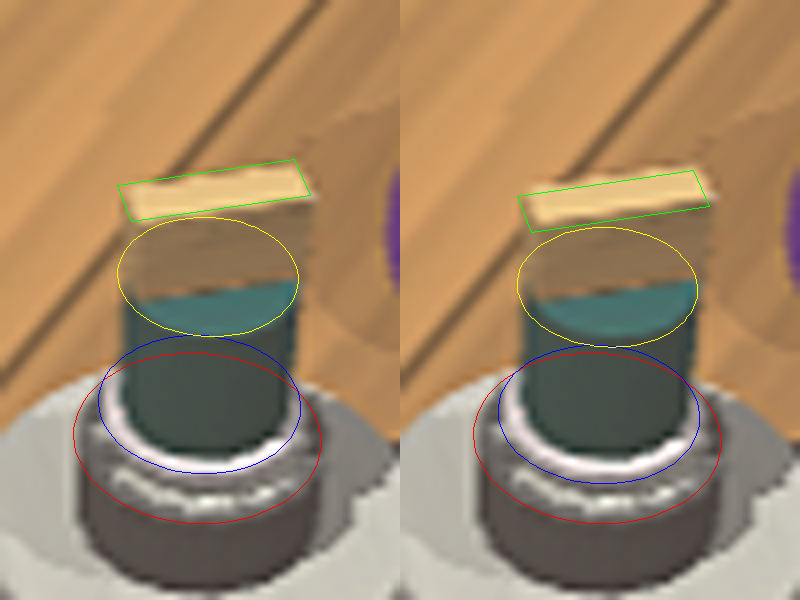

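The overlay favours 17 mm: the pot's rim (y≈335) and the collar (y≈520) fit the left panel, and 21 mm would put the rim at 347. The pot also resisted both twist directions and a pull, so I take it as locked and hand in.

```bash
python3 -c "
from workcell import robot
print(robot.close_job())"
```

```text
the job is handed in; nothing more can be done
None
```

I put the pot in the small grey turntable's socket, twisted it clockwise to the stop, let go of it and handed the job in at about 25 s. I take it as locked because it resisted twisting both ways and a pull, and the final picture fits the 17 mm locked depth.

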